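Snap the emptied parts tub onto the nest in its carrier

TASK

The job is finished, so put the loose grey parts tub back: nest it right way up in the two tubs that stand in the carrier, one end hooked under the fixed steel lip and the other pressed down until the sprung catch snaps shut over its rim and the tub sits fully home. Press it home gently, without forcing it, and leave the other things on the bench where they are.

Things in the scene. Friction and masses are not known exactly. Their poses are not given: they have to be found in the camera images.
- tub: loose oblong open tub, plain grey plastic, same shape as the two in the carrier: rim 150 mm along its y, 66 mm along its x, 50 mm high, both ends alike, about 0.12 kg. Origin: centre of its underside; z points to the mouth. Walls 2 mm, drawn in by 12.5 degrees to a foot of 122 x 38 mm; inner floor 2.5 mm above the origin, about 117 x 33 mm.
- tub_rim (a point): centre of the loose tub's mouth, level with its rim, 50 mm above its origin. An upright skirt hangs 18 mm down from the rim all round and is the outermost part: grip it across the 66 mm. The skirt's lower edge lies 32 mm above the underside.
- carrier: carrier, fixed to the bench: aluminium plate 100 (x) by 200 (y) by 6 mm with two tubs nested on it, fixed, long side along its y, centred on its origin (centre of the plate's underside). A third tub at home has its origin 42 mm straight above this origin and its rim at 92 mm; either way round fits. Keeper at the +y end, sprung catch at the -y end.
- stack_rim (a point): centre of the mouth of the upper tub in the carrier, level with its rim, 74 mm above the carrier's origin. The nested tub's skirt comes to rest on this rim, with about 2 mm play sideways all round.
- keeper_lip (a point): middle of the inner edge of the rigid steel keeper's lip, on its underside: y = +70.5 mm, z = 97 mm in the carrier's frame, 44 mm wide; the keeper's upright has its inner face at y = +77.5 mm. A level tub cannot pass the lip: its end must go under with the tub tipped, the other end high by some 28 degrees so that its foot clears the catch, and then be let down.
- catch (a joint): angle of the sprung steel catch, 34 mm wide, hinged on the carrier at y = -84.5 mm, z = 16 mm. 0 = shut; grows as its top is pushed outwards (to -y); a spring shuts it. A tub edge pressed down on its slope with some 6 to 12 N pushes it aside by about 0.07 rad, then it snaps back over the rim.
- catch_tip (a point): inner tip of the catch's hook, middle of its width. Shut: y = -69.5 mm, z = 95 mm in the carrier's frame, 5.5 mm inside the rim of a tub at home. From it the slope rises outwards at 55 degrees to z = 110 mm; a tub with its other end under the lip rests on the slope, tipped by about 11 degrees.
- driver_b: bystander: slim screwdriver, 156 mm long, dark handle, lying on the bench; origin: middle of its underside.
- solder_reel: bystander: reel of solder, 53 mm across, 43 mm high; origin: middle of its underside.
- flux_jar: bystander: low round tin, 46 mm across, 22 mm high; origin: middle of its underside.

How it is judged:
At the end, for the whole second after the job is handed in: The tub is nested upright in the upper tub of the carrier: its origin within 6 mm of the carrier's axis and 39 to 44.5 mm above the carrier's origin, level within 0.03 rad, its long side along the carrier's within 0.08 rad, the catch shut (under 0.03 rad) and the tub at rest (horizontal distance between tub and carrier below 0.006 m and z of tub in the frame of carrier between 0.039 and 0.0445 m and angle between tub's own z axis and vertical below 0.03 rad and angle between the y axis of tub and the y axis of carrier, either way round below 0.08 rad and value of joint catch below 0.03 rad and linear speed of tub below 0.02 m/s); the robot touches nothing.
It fails at once if the tub is forced into the carrier (more than 120 N between them) (contact force between tub and carrier above 120 N).
It fails at once if a bystander (screwdriver, solder reel or flux tin) is moved by more than 20 mm (distance of any of driver_b, solder_reel, flux_jar from where it was at the start of the episode above 0.02 m).
It also fails if it takes over 45 s, if anything falls off the work surface, if the arm or the gripper's body presses on something with over 40 N, if the wrist force passes 120 N, or if a joint passes its speed limit or range.

ROBOT

A 6-joint arm with a two-finger parallel gripper is mounted at the origin on a cart in front of the work surface, level with it; the furniture and walls round the work are solid. World frame = base frame: x ahead of the robot, y to its left, z up, the work surface at z = 0. Lengths are in m, angles in rad, forces in N, time in s.
With the tool pointing down it reaches from about 0.35 to 0.775 m from the base axis. Payload 7.3 kg.
Tool frame: the origin (TCP) lies midway between the tips of the shut fingers; the grasp point (between the pads) lies 19 mm behind it (tcp_to_grasp is the distance from the TCP to the grasp point, in m); z points along the fingers, y is the line along which they close (so a half turn about z gives the same grasp; the last joint's range is limited). The gripper opens to 92 mm and grips with 3 to 60 N. Pads are 19 mm wide; open, the fingers measure 130 mm over their backs; the gripper's body (75 mm by 190 mm) begins 47 mm behind the grasp point.
Start: joints at [1.073, 0.342, 1.524, -0, 1.275, -0.146], TCP at [0.181, 0.493, 0.227] pointing down, gripper open.
Joint ranges: [-2.53, 2.53], [-0.77, 2.02], [0.04, 2.7], [-1, 4.14], [0.28, 2.66], [-3.11, 3.11]. Speed limits (rad/s): [2.57, 2.57, 3.14, 3.14, 3.14, 3.14].

INTERFACE

Orientations are given as [roll, pitch, yaw] about the fixed x, y, z axes, in that order (R = Rz(yaw) Ry(pitch) Rx(roll)).
In Python, from cell import observe, read_camera, calibration, hand_in, tcp_to_grasp gives the robot as it stands.
- The arm moves only by the tool send_rows, never from a script. Its argument "targets" is a list of rows, each a list of 5 numbers: the opening, from 0 (shut) to 1 (fully open), then the shift along the world's x, y, z in m, then the turn about the world's z in rad. A call has 1 to 5 rows; each row shifts and turns the commanded pose from where the row before left it; what a row does not reach is not made up. A row lasts 1/10 s, in which the tool goes at most 50 mm and 8.59 degrees, less where a joint would pass 70% of its speed; a pose out of reach is approached as far as the arm can. A call is refused whole if a number of a shift passes 0.05 or a number of a turn 0.15, either way. A call with a gripper value outside its range is refused whole. The fingers move at their own pace and stop on an object; "grip_force" is the grip in N (left out, the last holds). Time passes only in rows, so rows that do not move let the fingers close. It gives the time, the measured TCP pose, the force, the opening and the grip force at its end, in the units of the state.
- observe(): the state, without advancing time (a new reading comes with each control period).
- read_camera(name): name is "scene" or "top" or "wrist"; returns (picture, depth): 384x512x3 uint8, red, green, blue; 384x512 float32, m along the optical axis (not along the pixel's ray), 0 where there is no reading.
- calibration(name): a dict with "intrinsics" (3x3 intrinsics, pixels), "world_to_cam" (4x4, takes a point from world to camera coordinates); the wrist camera has in their place "hand_eye" (4x4, takes a point from camera to tool coordinates, whose origin is the TCP and whose axes are the flange's). Camera axes: x right, y up, looking along -z (the intrinsics and any distortion apply to the point x, -y, -z); pixel columns grow to the right and rows downward; lengths in m; the calibration is good to about 2 mm. A picture is of the moment at which its call begins: read the wrist's pose just before it. calibration takes no time and is no camera call.
- hand_in(): hands the job in; it is judged then, once.
The state is a dict: "time": time; "qpos": joint angles; "qvel": joint speeds; "joint_efforts": joint torques, N m; "tool_pos": TCP position; "tool_rot": TCP orientation; "contact_force": force on the tool from outside, world axes, zero at the start; "torque": the same for the moment, N m; "opening": finger opening in m; "grip_force": force on a finger pad.
Only numpy, scipy, OpenCV 4.12 (cv2) and the standard library are available. Lean on these libraries where they do the work, as an engineer would, in place of code of your own. Each camera call takes 0.05 s, during which the arm holds its last target. There are 200 camera calls.

## Working session

There is one attempt and no reset: what is moved stays moved. The work goes in short steps, Python scripts to look and compute and a tool call to move; the robot and the scene stay as the last step left them, time stands still between calls to the robot, and variables do not carry over. Pictures are saved under pics/ and viewed, at most 14 in all, crops included, and the job is handed in when it is done.

Besides the shell and the picture viewer there is one more tool, called after "Call:" in YAML: its name, and indented under it one key for each argument. send_rows: Moves the arm, as the interface text tells. Its arguments: {"type":"object","properties":{"targets":{"type":"array","items":{"type":"array","items":{"type":"number"}}},"grip_force":{"type":"number"}},"required":["targets"]}

```bash
mkdir -p pics; cat > h.py <<'E'
import numpy as np, cv2
from cell import *
def pts(name,d=None):
    c=calibration(name); K=np.array(c["intrinsics"]); 
    v,u=np.mgrid[0:384,0:512]
    r=np.stack([(u-K[0,2])/K[0,0],-(v-K[1,2])/K[1,1],-np.ones(u.shape)],-1)*d[...,None]
    if "world_to_cam" in c: T=np.linalg.inv(np.array(c["world_to_cam"]))
    else:
        from scipy.spatial.transform import Rotation as R
        s=observe(); T=np.eye(4); T[:3,:3]=R.from_euler('xyz',s["tool_rot"]).as_matrix(); T[:3,3]=s["tool_pos"]; T=T@np.array(c["hand_eye"])
    return r@T[:3,:3].T+T[:3,3]
def shot(name,fn):
    im,d=read_camera(name); cv2.imwrite("pics/"+fn,im[...,::-1]); P=pts(name,d); P[d==0]=np.nan
    np.savez("/tmp/"+fn+".npz",im=im,P=P); return im,P
E
python3 - <<'E'
from h import *
print(observe()); print(tcp_to_grasp, calibration("top"),calibration("wrist"))
a,_=shot("top","top1.png"); b,_=shot("scene","scene1.png")
E
```

```text
{'time': 0.0, 'qpos': array([ 1.07303626e+00,  3.42722967e-01,  1.52501492e+00, -2.45639990e-05,
        1.27538283e+00, -1.46042325e-01]), 'qvel': array([-0.00013041,  0.00021559,  0.00018159, -0.00068515, -0.00131102,
        0.00067608]), 'joint_efforts': array([ 3.42986618e-05, -4.31252110e+01, -2.44215310e+01,  7.17959111e-02,
        5.61997353e-02, -1.65405140e-04]), 'tool_pos': array([0.18068094, 0.49250049, 0.22604556]), 'tool_rot': array([-3.14007744e+00, -1.99130602e-04,  2.78988193e+00]), 'contact_force': array([ 0.24515263,  0.14858389, -0.53887359]), 'torque': array([-0.03029691, -0.03036366,  0.00274282]), 'grip_force': 0.0, 'opening': 0.09195440315140138}
0.0188 {'intrinsics': array([[392.71437316,   0.        , 253.73840851],
       [  0.        , 392.71437316, 190.55505048],
       [  0.        ,   0.        ,   1.        ]]), 'world_to_cam': array([[ 7.50663703e-03, -9.99971478e-01, -8.32435890e-04,
         1.30363315e-01],
       [ 9.96976259e-01,  7.41976018e-03,  7.73517068e-02,
        -5.36750705e-01],
       [-7.73433241e-02, -1.41057000e-03,  9.97003521e-01,
        -1.23512915e+00],
       [ 0.00000000e+00,  0.00000000e+00,  0.00000000e+00,
         1.00000000e+00]])} {'intrinsics': array([[265.7291724 ,   0.        , 252.79806672],
       [  0.        , 265.7291724 , 194.06314209],
       [  0.        ,   0.        ,   1.        ]]), 'hand_eye': array([[ 2.46535829e-04,  9.65747896e-01,  2.59482061e-01,
         6.93731194e-02],
       [ 9.99999558e-01, -2.65754153e-06, -9.40216074e-04,
        -3.55884131e-04],
       [-9.07322111e-04,  2.59482178e-01, -9.65747470e-01,
        -1.58838527e-01],
       [ 0.00000000e+00,  0.00000000e+00,  0.00000000e+00,
         1.00000000e+00]])}
```

View pics/top1.png

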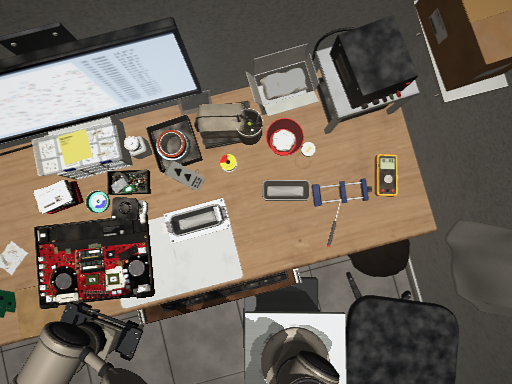

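View pics/scene1.png

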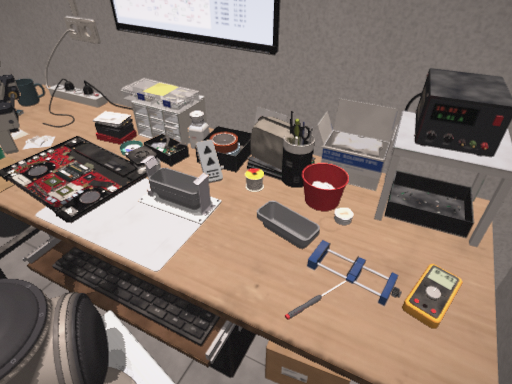

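The top view shows the carrier at about (197,218) and the loose tub at (286,190). The reel is at (228,162), the flux tin at (308,149) and the screwdriver at (333,222). Next I'll measure both objects and zoom in on the carrier ends.

```bash
python3 - <<'E'
from h import *
z=np.load("/tmp/top1.png.npz"); P=z["P"]; im=z["im"]
for nm,(u0,u1,v0,v1) in dict(tub=(255,312,172,206),car=(155,240,190,245)).items():
    Q=P[v0:v1,u0:u1].reshape(-1,3)
    print(nm,"zmax",np.nanpercentile(Q[:,2],[1,50,90,99]))
    lo,hi=((.035,.06) if nm=="tub" else (.064,.085))
    m=(Q[:,2]>lo)&(Q[:,2]<hi); q=Q[m]; r=cv2.minAreaRect(q[:,:2].astype(np.float32)*1000); print(m.sum(),r,q[:,2].mean())
    m=(Q[:,2]>.086); 
    if nm=="car": print(np.round(Q[m],3))
s=np.load("/tmp/scene1.png.npz"); P2=s["P"][150:230,130:230].reshape(-1,3)
q=P2[(P2[:,2]>.088)&(P2[:,2]<.14)]; print("scene hi",len(q)); print(np.round(q[::max(1,len(q)//25)],3))
a=cv2.resize(s["im"][145:225,130:230],None,fx=4,fy=4,interpolation=2); b=cv2.resize(im[185:245,155:240],None,fx=4.7,fy=5.33,interpolation=2)[:320]
cv2.imwrite("pics/c1.png",np.hstack([a,b])[...,::-1])
E
```

```text
tub zmax [-0.00407656  0.00355614  0.04795405  0.05303648]
364 ((537.5128784179688, 34.703651428222656), (66.31621551513672, 147.8896484375), 0.24509955942630768) 0.04673388106805053
car zmax [-0.00340914  0.00496994  0.06848988  0.11271258]
317 ((440.80865478515625, 312.8081970214844), (66.3943099975586, 161.25718688964844), 15.617389678955078) 0.07441413790867893
[[0.482 0.246 0.102]
 [0.483 0.244 0.101]
 [0.483 0.241 0.091]
 [0.479 0.255 0.106]
 [0.479 0.252 0.104]
 [0.479 0.249 0.102]
 [0.48  0.247 0.1  ]
 [0.479 0.243 0.101]
 [0.479 0.24  0.102]
 [0.476 0.251 0.111]
 [0.476 0.249 0.108]
 [0.476 0.246 0.104]
 [0.476 0.243 0.104]
 [0.476 0.24  0.104]
 [0.473 0.252 0.108]
 [0.473 0.249 0.104]
 [0.473 0.246 0.11 ]
 [0.473 0.243 0.106]
 [0.473 0.24  0.104]
 [0.474 0.239 0.088]
 [0.47  0.252 0.109]
 [0.47  0.249 0.105]
 [0.47  0.246 0.109]
 [0.47  0.243 0.104]
 [0.471 0.24  0.1  ]
 [0.471 0.237 0.1  ]
 [0.467 0.252 0.108]
 [0.467 0.249 0.107]
 [0.467 0.246 0.105]
 [0.467 0.243 0.105]
 [0.468 0.24  0.104]
 [0.468 0.237 0.104]
 [0.464 0.248 0.109]
 [0.464 0.246 0.105]
 [0.465 0.243 0.10
[... 3202 characters left out ...]
 0.384 0.108]
 [0.404 0.382 0.102]
 [0.401 0.4   0.111]
 [0.401 0.398 0.111]
 [0.402 0.394 0.115]
 [0.402 0.391 0.114]]
scene hi 266
[[0.432 0.406 0.11 ]
 [0.435 0.393 0.111]
 [0.416 0.4   0.111]
 [0.436 0.386 0.107]
 [0.433 0.387 0.106]
 [0.419 0.387 0.109]
 [0.405 0.392 0.11 ]
 [0.427 0.384 0.103]
 [0.421 0.384 0.103]
 [0.41  0.379 0.108]
 [0.406 0.382 0.105]
 [0.406 0.379 0.103]
 [0.408 0.374 0.102]
 [0.408 0.386 0.091]
 [0.472 0.249 0.104]
 [0.471 0.245 0.103]
 [0.468 0.244 0.102]
 [0.461 0.244 0.103]
 [0.455 0.244 0.103]
 [0.48  0.238 0.093]
 [0.464 0.233 0.101]
 [0.453 0.238 0.101]
 [0.442 0.24  0.104]
 [0.467 0.234 0.093]
 [0.458 0.23  0.097]
 [0.462 0.232 0.091]
 [0.453 0.229 0.091]]
```

View pics/c1.png

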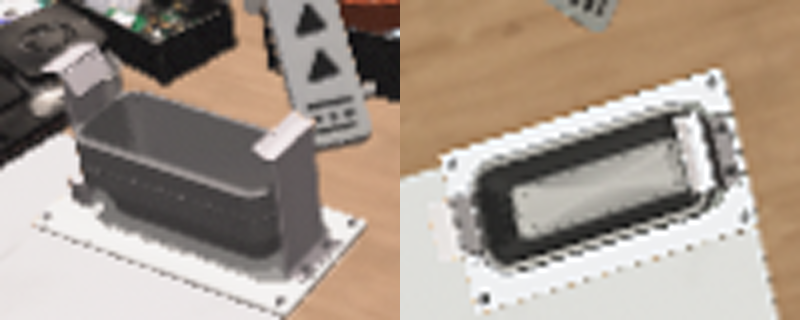

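The keeper is at the world −y end (about (0.463, 0.241)) and the catch is at the +y end (about (0.42, 0.39)). The carrier's long axis is turned about 15.6°. The loose tub is centred at about (0.537, 0.035) and lies along world y. I'll go over the carrier first for a close wrist view.

Call:
send_rows:
  targets:
    - [1,0.03,-0.02,0,-0.12]
    - [1,0.03,-0.02,0,-0.12]
    - [1,0.03,-0.02,0,-0.12]
    - [1,0.03,-0.02,0,-0.12]
    - [1,0.03,-0.02,0,-0.12]

```text
time: 0.6
tool_pos: [0.3318, 0.3918, 0.2264]
tool_rot: [-3.141, 0.0, 2.185]
contact_force: [1.0, -0.0, -0.8]
opening: 0.0919
grip_force: 0.0
```

Call:
send_rows:
  targets:
    - [1,0.03,-0.02,0,-0.12]
    - [1,0.03,-0.02,0,-0.12]
    - [1,0.03,-0.02,0,-0.12]
    - [1,0,0,0,0]
    - [1,0,0,0,0]

```text
time: 1.1
tool_pos: [0.421, 0.3324, 0.2262]
tool_rot: [-3.14, 0.0, 1.829]
contact_force: [-0.3, 0.9, 0.1]
opening: 0.0917
grip_force: 0.0
```

```bash
python3 - <<'E'
from h import *
s=observe(); print(s["time"],s["tool_pos"],s["tool_rot"])
im,P=shot("wrist","w1.png"); Q=P.reshape(-1,3)
m=(Q[:,2]>.068)&(Q[:,2]<.080)&(abs(Q[:,0]-.44)<.1)&(abs(Q[:,1]-.31)<.12); print(cv2.minAreaRect(Q[m][:,:2].astype(np.float32)*1000),m.sum())
E
```

```text
1.1 [0.42095571 0.33236267 0.22619035] [-3.14027543e+00  1.52586795e-05  1.82921980e+00]
((438.9291076660156, 319.2942810058594), (67.2059555053711, 132.73048400878906), 15.923924446105957) 1355
```

View pics/w1.png

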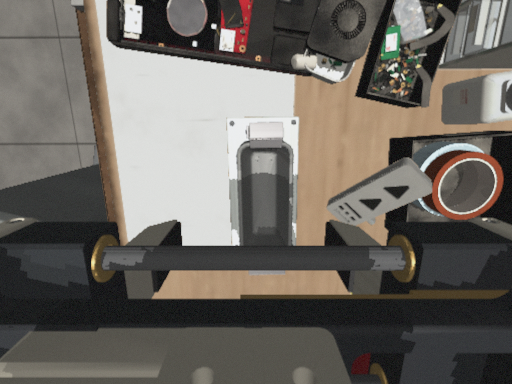

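The wrist view shows the plate corners at (229,118) and (298,118), the catch at (266,132), and the near end hidden behind the hand. I'll move back along the carrier so the wrist camera sees all of it.

Call:
send_rows:
  targets:
    - [1,0.012,-0.035,0,0]
    - [1,0.012,-0.035,0,0]
    - [1,0.012,-0.035,0,0]
    - [1,0.012,-0.035,0,0]
    - [1,0,0,0,0]

```text
time: 1.65
tool_pos: [0.4692, 0.1907, 0.2268]
tool_rot: [-3.142, 0.001, 1.829]
contact_force: [-0.5, 0.2, 0.1]
opening: 0.0918
grip_force: 0.0
```

```bash
python3 - <<'E'
from h import *
s=observe(); print(s["time"],s["tool_pos"],s["tool_rot"])
im,P=shot("wrist","w2.png"); Q=P.reshape(-1,3)
a=np.radians(15.8); ex=np.array([np.cos(a),np.sin(a)]); ey=np.array([np.sin(a),-np.cos(a)])
c0=np.array([.44,.312])
X=(Q[:,:2]-c0)@ex; Y=(Q[:,:2]-c0)@ey; Z=Q[:,2]
# rim edges per station along Y
ys=np.arange(-.055,.056,.01); out=[]
for y in ys:
    m=(abs(Y-y)<.005)&(Z>.069)&(Z<.079)&(abs(X)<.045); out.append((np.percentile(X[m],1),np.percentile(X[m],99)) if m.sum()>3 else (np.nan,)*2)
out=np.array(out); mid=out.mean(1); print(np.round(out*1000,1)); ok=~np.isnan(mid); print("fit",np.polyfit(ys[ok],mid[ok],1))
m=(Z>.069)&(Z<.079)&(abs(X)<.02)&(abs(Y)<.1); print("end rims Y",np.round(np.sort(Y[m])[[0,5,-5,-1]]*1000,1) if m.sum()>9 else m.sum())
for n,m in dict(keeper=(Z>.096)&(Y>.04)&(Y<.11)&(abs(X)<.05),catch=(Z>.09)&(Y<-.04)&(Y>-.11)&(abs(X)<.05)).items():
    print(n,m.sum(),np.round(1000*np.array([np.percentile(X[m],[1,99]),np.percentile(Y[m],[1,99]),np.percentile(Z[m],[1,99])]),1))
m=(Z>.003)&(Z<.012)&(abs(X)<.07)&(abs(Y)<.12)&(im.reshape(-1,3).min(1)>150); print("plate",np.round(1000*np.array([np.percentile(X[m],[1,99]),np.percentile(Y[m],[.5,99.5])]),1))
E
```

```text
1.65 [0.46916054 0.19067358 0.22679502] [-3.14151777e+00  1.05770543e-03  1.82855079e+00]
[[-32.5  34.3]
 [-31.7  33.8]
 [-31.9  33.4]
 [-31.6  33.6]
 [-31.9  33.8]
 [-31.3  34. ]
 [-31.8  34.2]
 [-31.1  33.1]
 [-31.6  33.3]
 [-31.6  33.3]
 [-31.3  33.5]
 [-31.8  34.5]]
fit [0.00182394 0.00102398]
end rims Y [-68.9 -68.6 -67.1  67. ]
keeper 41691 [[-49.1  49.1]
 [ 75.9 106. ]
 [104.9 345.8]]Traceback (most recent call last):
  File "<stdin>", line 14, in <module>
    return _quantile_unchecked(
        a, q, axis, out, overwrite_input, method, keepdims, weights)
    return _ureduce(a,
                    func=_quantile_ureduce_func,
    ...<5 lines>...
                    overwrite_input=overwrite_input,
                    method=method)
    r = func(a, **kwargs)
    result = _quantile(arr,
                       quantiles=q,
    ...<2 lines>...
                       out=out,
                       weights=wgt)
    slices_having_nans = np.isnan(arr[-1, ...])
                                  ~~~^^^^^^^^^
IndexError: index -1 is out of bounds for axis 0 with size 0
```

View pics/w2.png

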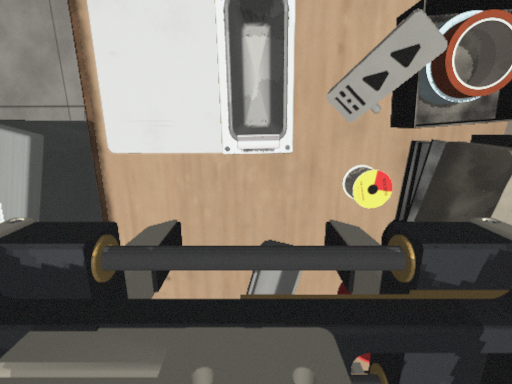

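The wrist view now shows the keeper at (258,143) and the plate corners at (218,154) and (292,152), with the catch end just out of frame. The lateral axis is good to under 1 mm. To fix the lengthwise position I'll use the plate ends, the lip and the catch from both shots.

```bash
python3 - <<'E'
from h import *
a=np.radians(15.8); ex=np.array([np.cos(a),np.sin(a)]); ey=np.array([np.sin(a),-np.cos(a)]); c0=np.array([.44,.312])+.001*ex
for f in ("w1","w2","top1","scene1"):
    d=np.load(f"/tmp/{f}.png.npz"); Q=d["P"].reshape(-1,3); g=d["im"].reshape(-1,3).astype(int)
    X=(Q[:,:2]-c0)@ex; Y=(Q[:,:2]-c0)@ey; Z=Q[:,2]
    for n,m in dict(keeper=(Z>.096)&(Z<.116)&(Y>.04)&(Y<.11)&(abs(X)<.03),catch=(Z>.09)&(Z<.125)&(Y<-.04)&(Y>-.11)&(abs(X)<.03),
       plate=(Z>.002)&(Z<.013)&(abs(X)<.055)&(abs(Y)<.115)&(g.min(1)>165), rim=(Z>.068)&(Z<.080)&(abs(X)<.015)&(abs(Y)<.09)).items():
        if m.sum()>8: print(f,n,m.sum(),*[np.round(1000*np.percentile(v[m],[2,50,98]),1) for v in (X,Y,Z)])
# tub in top
Q=np.load("/tmp/top1.png.npz")["P"].reshape(-1,3); m=(Q[:,2]>.042)&(Q[:,2]<.056)&(abs(Q[:,0]-.537)<.045)&(abs(Q[:,1]-.035)<.09); print(cv2.minAreaRect(Q[m][:,:2].astype(np.float32)*1000))
Q=np.load("/tmp/scene1.png.npz")["P"].reshape(-1,3); m=(Q[:,2]>.042)&(Q[:,2]<.056)&(abs(Q[:,0]-.537)<.045)&(abs(Q[:,1]-.035)<.09); print(cv2.minAreaRect(Q[m][:,:2].astype(np.float32)*1000))
E
```

```text
w1 keeper 164 [-21.2  -2.5  21. ] [75.3 78.3 81.7] [102.  103.3 104.5]
w1 catch 846 [-17.   -0.2  15.7] [-94.4 -82.9 -69.8] [100.4 113.  116.2]
w1 plate 2764 [-54.4 -29.8  48.3] [-113.8  -81.8   79. ] [ 2.2  8.6 10.8]
w2 keeper 600 [-20.7  -0.6  21.2] [65.7 72.9 80.2] [101.9 103.9 107.5]
w2 plate 3088 [-54.5 -40.6  49.3] [-89.7   3.7  93.7] [ 2.5  9.1 11.3]
w2 rim 47 [-13.8  -1.3  12.3] [-69.  -68.3 -67.4] [68.1 69.3 70.6]
top1 keeper 78 [-20.2  -0.1  21.2] [65.3 72.8 79.6] [ 99.6 104.3 109.5]
top1 catch 109 [-15.7   0.4  15.8] [-96.  -81.5 -71.4] [ 97.  111.5 119.5]
top1 plate 711 [-53.5 -34.1  48.2] [-112.   -12.4   93.3] [ 2.5  8.5 12.7]
top1 rim 26 [-12.4  -0.7  13.2] [-74.8 -70.6  80. ] [68.3 75.5 78.7]
scene1 keeper 103 [-20.1   0.7  22.8] [68.6 76.1 83.7] [ 96.2 101.6 104.9]
scene1 catch 133 [-15.6  -0.5  17.6] [-91.7 -75.9 -67.5] [ 93.6 106.  113.7]
scene1 plate 632 [-50.6 -36.2  46. ] [-98.3  17.2  96.6] [2.3 6.9 9.4]
scene1 rim 92 [-14.1  -0.7  13.4] [-78.7 -67.6  83.6] [68.4 73.6 79.7]
((537.512939453125, 34.68914794921875), (66.31621551513672, 147.8606414794922), 0.24509955942630768)
((538.3552856445312, 31.41189956665039), (67.14276885986328, 150.6221923828125), 0.3862193524837494)
```

Call:
send_rows:
  targets:
    - [1,0.014,-0.03,0,-0.05]
    - [1,0.014,-0.03,0,-0.05]
    - [1,0.014,-0.03,0,-0.05]
    - [1,0.014,-0.03,0,-0.05]
    - [1,0.012,-0.03,0,-0.058]

```text
time: 2.2
tool_pos: [0.537, 0.044, 0.2268]
tool_rot: [3.142, -0.001, 1.573]
contact_force: [0.7, -0.9, 0.3]
opening: 0.0923
grip_force: 0.0
```

Call:
send_rows:
  targets:
    - [1,0,-0.035,0,0]
    - [1,0,-0.035,0,0]
    - [1,0,0,0,0]

```text
time: 2.5
tool_pos: [0.5369, -0.0284, 0.2266]
tool_rot: [-3.141, 0.001, 1.571]
contact_force: [-0.9, 0.7, -0.2]
opening: 0.0919
grip_force: 0.0
```

```bash
python3 - <<'E'
from h import *
s=observe(); print(s["time"],s["tool_pos"],s["tool_rot"])
im,P=shot("wrist","w3.png"); Q=P.reshape(-1,3)
for k in ((.040,.056),(.044,.054)):
    m=(Q[:,2]>k[0])&(Q[:,2]<k[1])&(abs(Q[:,0]-.537)<.045)&(abs(Q[:,1]-.035)<.09); print(cv2.minAreaRect(Q[m][:,:2].astype(np.float32)*1000),m.sum())
E
```

```text
2.5 [ 0.53688218 -0.02842787  0.22655514] [-3.14137130e+00  6.32232419e-04  1.57093846e+00]
((537.4154663085938, 33.963111877441406), (149.37197875976562, 67.24897003173828), 89.75408935546875) 2233
((537.4154663085938, 33.963111877441406), (149.37197875976562, 67.24897003173828), 89.75408935546875) 1927
```

View pics/w3.png

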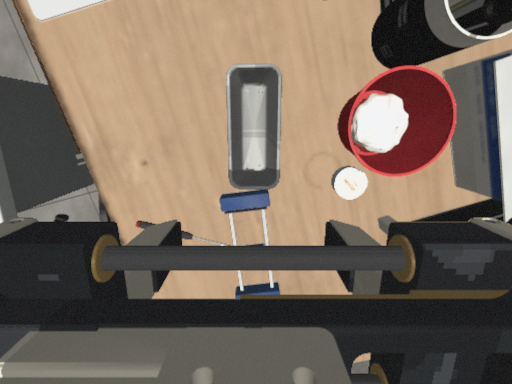

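The tub is centred at (0.5374, 0.034), with its corners at about (229,67) and (281,187). The blue clamp starts at row 190, so the −y end is near it. I still need the carrier's lengthwise centre, which I'll get from the plate corners cast onto z=6 mm and from the height profiles.

```bash
cat > c.py <<'E'
import numpy as np
from scipy.spatial.transform import Rotation as R
from cell import calibration
def cast(rot,pos,px,z):
    c=calibration("wrist"); K=c["intrinsics"]; T=np.eye(4); T[:3,:3]=R.from_euler('xyz',rot).as_matrix(); T[:3,3]=pos; T=T@c["hand_eye"]
    px=np.array(px,float); r=np.c_[(px[:,0]-K[0,2])/K[0,0],-(px[:,1]-K[1,2])/K[1,1],-np.ones(len(px))]@T[:3,:3].T
    return T[:3,3]+r*((z-T[2,3])/r[:,2])[:,None]
E
python3 - <<'E'
from h import *; from c import cast
a=np.radians(15.8); ex=np.array([np.cos(a),np.sin(a)]); ey=np.array([np.sin(a),-np.cos(a)]); c0=np.array([.44,.312])+.001*ex
f=lambda p:np.round(1000*np.c_[(p[:,:2]-c0)@ex,(p[:,:2]-c0)@ey],1).tolist()
p1=([-3.14027,0,1.82922],[.42096,.33236,.22619]); p2=([-3.14152,.00106,1.82855],[.46916,.19067,.2268])
print("w1 catch-end corners",f(cast(*p1,[(228.5,117),(299,117)],.006)))
print("w2 keeper-end corners",f(cast(*p2,[(218,154.5),(293,152.5)],.006)))
for n,p,r in (("w1",p1,(-115,-60)),("w2",p2,(-95,110))):
    d=np.load(f"/tmp/{n}.png.npz"); Q=d["P"].reshape(-1,3); X=(Q[:,:2]-c0)@ex*1000; Y=(Q[:,:2]-c0)@ey*1000; Z=Q[:,2]*1000
    m=(abs(X)<12)&(Z<130)&(Y>r[0])&(Y<r[1])&((Y<-60)|(Y>55)); b=np.floor(Y[m]/2)*2
    print(n,[(int(k),*np.round(np.percentile(Z[m][b==k],[5,50,95])).astype(int)) for k in np.unique(b)])
for n,s in (("w1",(100,150,215,310)),("w2",(120,165,205,305))):
    cv2.imwrite(f"pics/{n}z.png",cv2.resize(cv2.imread(f"pics/{n}.png")[s[0]:s[1],s[2]:s[3]],None,fx=6,fy=6,interpolation=0))
im=np.vstack([cv2.resize(cv2.imread(f"pics/{n}z.png"),(600,290)) for n in("w1","w2")]); cv2.imwrite("pics/z.png",im)
E
```

```text
w1 catch-end corners [[-45.7, -102.4], [50.9, -100.7]]
w2 keeper-end corners [[-54.7, 98.2], [51.9, 97.3]]
w1 [(-116, np.int64(2), np.int64(3), np.int64(4)), (-114, np.int64(2), np.int64(3), np.int64(4)), (-112, np.int64(2), np.int64(3), np.int64(4)), (-110, np.int64(2), np.int64(3), np.int64(3)), (-108, np.int64(2), np.int64(3), np.int64(5)), (-106, np.int64(2), np.int64(3), np.int64(4)), (-104, np.int64(2), np.int64(7), np.int64(9)), (-102, np.int64(8), np.int64(9), np.int64(11)), (-100, np.int64(8), np.int64(9), np.int64(10)), (-98, np.int64(8), np.int64(9), np.int64(10)), (-96, np.int64(9), np.int64(111), np.int64(113)), (-94, np.int64(112), np.int64(113), np.int64(114)), (-92, np.int64(112), np.int64(113), np.int64(114)), (-90, np.int64(112), np.int64(114), np.int64(115)), (-88, np.int64(113), np.int64(114), np.int64(115)), (-86, np.int64(114), np.int64(115), np.int64(116)), (-84, np.int64(114), np.int64(115), np.int64(117)), (-82, np.int64(115), np.int64(115), np.int64(116)), (-80, np.int64(112), np.int64(114), np.int64(116)), (-78, np.int64(109), np.int64(111), np.int64(112)),
[... 1108 characters left out ...]
4(102), np.int64(103), np.int64(104)), (76, np.int64(103), np.int64(104), np.int64(105)), (78, np.int64(102), np.int64(103), np.int64(104)), (80, np.int64(102), np.int64(103), np.int64(104)), (88, np.int64(11), np.int64(12), np.int64(15)), (90, np.int64(11), np.int64(12), np.int64(14)), (92, np.int64(9), np.int64(10), np.int64(10)), (94, np.int64(7), np.int64(9), np.int64(10)), (96, np.int64(0), np.int64(1), np.int64(3)), (98, np.int64(0), np.int64(1), np.int64(2)), (100, np.int64(0), np.int64(1), np.int64(2)), (102, np.int64(0), np.int64(2), np.int64(2)), (104, np.int64(0), np.int64(1), np.int64(3)), (106, np.int64(0), np.int64(1), np.int64(2)), (108, np.int64(0), np.int64(1), np.int64(2))]
```

View pics/z.png

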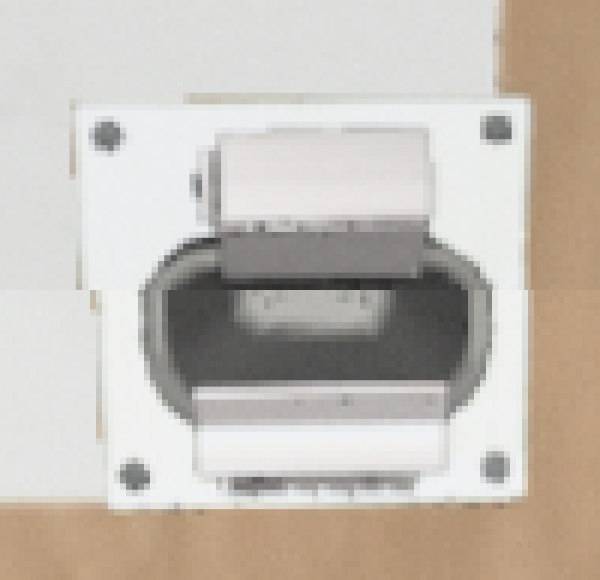

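The crop shows the catch (top half) with its grey slope facing in, and the keeper (bottom half) with a raised lead-in on its inner edge. The inner walls come out symmetric, so I take the carrier centre as about (0.4408, 0.3129) with the axis turned 15.9°. Before descending I'll check clearance beside the tub for the hand body.

```bash
python3 - <<'E'
import numpy as np
for f in("top1","w3","scene1"):
    Q=np.load(f"/tmp/{f}.png.npz")["P"].reshape(-1,3)
    for x in (.60,.61,.62,.63,.64,.65,.66):
        m=(abs(Q[:,0]-x)<.005)&(Q[:,1]>.03)&(Q[:,1]<.125)&(Q[:,2]<.2); print(f,x,m.sum(),np.round(np.nanpercentile(Q[m,2],[50,99]),3) if m.sum() else "")
E
```

```text
top1 0.6 88 [0.001 0.007]
top1 0.61 89 [0.001 0.008]
top1 0.62 85 [0.001 0.006]
top1 0.63 95 [0.    0.007]
top1 0.64 107 [0.001 0.085]
top1 0.65 92 [0.002 0.086]
top1 0.66 78 [0.002 0.086]
w3 0.6 540 [0.001 0.003]
w3 0.61 545 [0.002 0.003]
w3 0.62 537 [0.002 0.003]
w3 0.63 556 [0.001 0.004]
w3 0.64 643 [0.002 0.085]
w3 0.65 884 [0.002 0.085]
w3 0.66 495 [0.002 0.085]
scene1 0.6 0 
scene1 0.61 0 
scene1 0.62 56 [-0.001  0.001]
scene1 0.63 95 [-0.001  0.002]
scene1 0.64 98 [-0.001  0.083]
scene1 0.65 273 [0.033 0.082]
scene1 0.66 134 [0.002 0.082]
```

Call:
send_rows:
  targets:
    - [1,0,0.035,-0.02,0]
    - [1,0,0.035,-0.02,0]
    - [1,0,0.036,-0.02,0]
    - [1,0,0,-0.02,0]

```text
time: 2.95
tool_pos: [0.5359, 0.0853, 0.1462]
tool_rot: [3.141, -0.002, 1.578]
contact_force: [-0.1, -0.0, 0.3]
opening: 0.0919
grip_force: 0.0
```

Call:
send_rows:
  targets:
    - [1,0.0005,0,-0.03,0]
    - [1,0,0,-0.03,0]
    - [1,0,0,-0.03,0]
    - [1,0,0,-0.02,0]
    - [1,0,0,0,0]

```text
time: 3.45
tool_pos: [0.5348, 0.0813, 0.0342]
tool_rot: [-3.136, -0.001, 1.575]
contact_force: [0.2, 0.7, 1.5]
opening: 0.0918
grip_force: 0.0
```

Call:
send_rows:
  targets:
    - [1,0,0,-0.012,0]
    - [1,0,0,0,0]

```text
time: 3.65
tool_pos: [0.5371, 0.0799, 0.0245]
tool_rot: [-3.141, -0.0, 1.573]
contact_force: [0.2, -0.6, 0.5]
opening: 0.0919
grip_force: 0.0
```

Call:
send_rows:
  targets:
    - [0.7,0,0,0,0]
    - [0.6,0,0,0,0]
    - [0.5,0,0,0,0]
    - [0.5,0,0,0,0]
    - [0.5,0,0,0,0]
  grip_force: 4

```text
time: 4.15
tool_pos: [0.5377, 0.0788, 0.0252]
tool_rot: [3.141, -0.0, 1.572]
contact_force: [-0.3, 0.3, 3.3]
opening: 0.066
grip_force: 4.0
```

The tub is gripped. Tilting it here would swing its low end over the blue clamp, so I'll shift it 80 mm into the clear first.

Call:
send_rows:
  targets:
    - [0.5,0,0,0,0]
    - [0.5,0,0,0,0]
    - [0.5,0,0,0.015,0]
    - [0.5,-0.005,0.02,0,0]
    - [0.5,-0.005,0.02,0,0]
  grip_force: 30

```text
time: 4.65
tool_pos: [0.5273, 0.1189, 0.0397]
tool_rot: [3.142, -0.0, 1.57]
contact_force: [-0.8, 1.1, -2.4]
opening: 0.0657
grip_force: 30.0
```

Call:
send_rows:
  targets:
    - [0.5,-0.005,0.02,0,0]
    - [0.5,-0.005,0.02,0,0]
    - [0.5,0,0,0,0]
    - [0.5,0,0,-0.014,0]
    - [0.5,0,0,0,0]

```text
time: 5.15
tool_pos: [0.5177, 0.1586, 0.0251]
tool_rot: [3.141, -0.0, 1.572]
contact_force: [0.6, 0.0, -1.3]
opening: 0.0657
grip_force: 30.0
```

Call:
send_rows:
  targets:
    - [0.5,0,0,0,0]
    - [0.5,0,0,0,0]
    - [0.5,0,0,0,0]
  grip_force: 4

```text
time: 5.45
tool_pos: [0.5173, 0.1584, 0.0257]
tool_rot: [-3.141, 0.0, 1.571]
contact_force: [-0.8, -0.4, -1.4]
opening: 0.0657
grip_force: 4.0
```

Call:
send_rows:
  targets:
    - [0.5,0,-0.004,0.009,0]
    - [0.5,0,-0.005,0.0085,0]
    - [0.5,0,-0.0055,0.008,0]
    - [0.5,0,0,0,0]

```text
time: 5.85
tool_pos: [0.5184, 0.1437, 0.053]
tool_rot: [3.139, -0.0, 1.571]
contact_force: [0.8, 0.5, -0.5]
opening: 0.066
grip_force: 4.0
```

```bash
python3 - <<'E'
from h import *
s=observe(); print(s["time"],s["tool_pos"],s["tool_rot"])
im,P=shot("scene","s2.png"); cv2.imwrite("pics/s2c.png",cv2.resize(im[130:290,170:370,::-1],None,fx=3,fy=3,interpolation=2))
E
```

```text
5.85 [0.51840522 0.14366933 0.05296236] [ 3.13860149e+00 -2.17384841e-04  1.57092623e+00]
```

View pics/s2c.png

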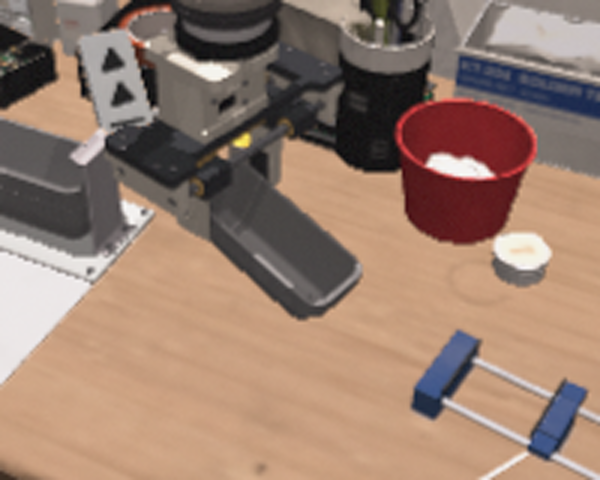

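The crop shows the tub tipping freely in the grip. Its low end rests on the bench at about (310,310) in the crop. I'll go on to about 30° and then grip firmly.

Call:
send_rows:
  targets:
    - [0.5,0,-0.0064,0.0076,0]
    - [0.5,0,-0.007,0.007,0]
    - [0.5,0,-0.006,0.004,0]
    - [0.5,0,0,0,0]
    - [0.5,0,0,0,0]

```text
time: 6.4
tool_pos: [0.5177, 0.1247, 0.07]
tool_rot: [3.141, 0.0, 1.571]
contact_force: [0.7, -0.4, -0.4]
opening: 0.0661
grip_force: 4.0
```

Call:
send_rows:
  targets:
    - [0.5,0,0,0,0]
    - [0.5,0,0,0,0]
    - [0.5,0,0,0,0]
  grip_force: 40

```text
time: 6.7
tool_pos: [0.5175, 0.125, 0.0698]
tool_rot: [3.141, 0.0, 1.572]
contact_force: [1.3, -1.4, -0.4]
opening: 0.0656
grip_force: 40.0
```

```bash
python3 - <<'E'
from h import *
s=observe(); print(s["time"],s["tool_pos"],s["tool_rot"])
im,P=shot("scene","s3.png"); Q=P[130:290,170:330].reshape(-1,3); g=im[130:290,170:330].reshape(-1,3)
# near long rim of the tub (x min side): highest points vs y
m=(abs(Q[:,0]-.518)<.036)&(Q[:,1]<.19)&(Q[:,1]>-.03)&(Q[:,2]>.012)
for y in np.arange(-.01,.16,.01):
    k=m&(abs(Q[:,1]-y)<.005); print(round(y,3),k.sum(),np.round(np.percentile(Q[k],[2,98],axis=0)[:,[0,2]].ravel()*1000) if k.sum()>2 else "")
im2,P2=shot("top","t3.png"); Q=P2[165:215,225:300].reshape(-1,3)
m=(abs(Q[:,0]-.518)<.036)&(Q[:,1]<.19)&(Q[:,1]>-.05)&(Q[:,2]>.02)&(Q[:,2]<.1)
for y in np.arange(-.01,.16,.01):
    k=m&(abs(Q[:,1]-y)<.005); print(round(y,3),k.sum(),np.round(np.percentile(Q[k],[2,98],axis=0)[:,[0,2]].ravel()*1000) if k.sum()>2 else "")
E
```

```text
6.7 [0.51752324 0.12503917 0.06979517] [3.14128753e+00 2.17810236e-04 1.57222373e+00]
-0.01 0 
0.0 0 
0.01 22 [496.  34. 541.  40.]
0.02 78 [487.  23. 548.  43.]
0.03 81 [485.  19. 550.  47.]
0.04 91 [485.  13. 550.  52.]
0.05 106 [486.  13. 550.  59.]
0.06 110 [485.  14. 549.  63.]
0.07 128 [485.  12. 548.  67.]
0.08 143 [485.  16. 550. 106.]
0.09 458 [483.  24. 553. 270.]
0.1 669 [483.  28. 551. 270.]
0.11 283 [483.  32. 553. 269.]
0.12 178 [483.  37. 554. 254.]
0.13 143 [482.  42. 553. 253.]
0.14 105 [483.  47. 546. 249.]
0.15 59 [485.  51. 539. 246.]
-0.01 0 
0.0 0 
0.01 0 
0.02 52 [489.  34. 543.  44.]
0.03 10 [487.  29. 521.  43.]
0.04 0 
0.05 0 
0.06 4 [485.  47. 492.  63.]
0.07 11 [485.  50. 492.  68.]
0.08 6 [485.  55. 492.  75.]
0.09 0 
0.1 0 
0.11 0 
0.12 0 
0.13 0 
0.14 0 
0.15 0
```

Call:
send_rows:
  targets:
    - [0.5,0,0,0,0]
    - [0.5,0,0,0,0]
    - [0.5,0,-0.003,0.003,0]
    - [0.5,0,0,0,0]
    - [0.5,0,0,0,0]
  grip_force: 4

```text
time: 7.3
tool_pos: [0.5172, 0.1218, 0.0728]
tool_rot: [-3.141, 0.0, 1.571]
contact_force: [0.3, 0.2, -0.0]
opening: 0.0661
grip_force: 4.0
```

Call:
send_rows:
  targets:
    - [0.5,0,0,0,0]
    - [0.5,0,0,0,0]
    - [0.5,0,0,0,0]
    - [0.5,0,0,0.02,0]
    - [0.5,0,0,0,0]
  grip_force: 40

```text
time: 7.8
tool_pos: [0.5188, 0.1222, 0.0946]
tool_rot: [3.138, -0.0, 1.572]
contact_force: [0.4, 0.3, -1.7]
opening: 0.0656
grip_force: 40.0
```

```bash
python3 - <<'E'
from h import *
s=observe(); print(s["time"],s["tool_pos"],s["tool_rot"],s["opening"])
p=s["tool_pos"]
for c in ("scene","top"):
    im,P=shot(c,c+"4.png"); Q=P.reshape(-1,3)
    m=(abs(Q[:,0]-.518)<.036)&(Q[:,1]<.08)&(Q[:,1]>-.03)&(Q[:,2]>.02)&(Q[:,2]<.11); R=Q[m]
    print(c,m.sum(),"end y,z",np.round(R[np.argsort(R[:,1])[:12]][:,1:]*1000).tolist())
    # rim upper envelope on low-x side
    e=[(y,np.percentile(R[abs(R[:,1]-y)<.004][:,2],97)) for y in np.arange(.02,.08,.008) if (abs(R[:,1]-y)<.004).sum()>3]
    e=np.array(e); k=np.polyfit(e[:,0],e[:,1],1); print(np.round(e*1000).tolist(),"tilt",np.degrees(np.arctan(k[0])))
E
```

```text
7.8 [0.51883664 0.12220158 0.09455105] [ 3.13750273e+00 -4.87584349e-04  1.57180404e+00] 0.06557621119241414
scene 808 end y,z [[12.0, 59.0], [12.0, 60.0], [12.0, 58.0], [12.0, 59.0], [13.0, 60.0], [13.0, 56.0], [13.0, 55.0], [13.0, 60.0], [13.0, 57.0], [13.0, 55.0], [13.0, 57.0], [13.0, 56.0]]
[[20.0, 63.0], [28.0, 68.0], [36.0, 71.0], [44.0, 76.0], [52.0, 81.0], [60.0, 85.0], [68.0, 90.0], [76.0, 95.0]] tilt 29.089788066799606
top 57 end y,z [[15.0, 51.0], [15.0, 55.0], [15.0, 56.0], [16.0, 58.0], [16.0, 58.0], [16.0, 59.0], [16.0, 59.0], [16.0, 59.0], [16.0, 60.0], [16.0, 61.0], [16.0, 61.0], [16.0, 61.0]]
[[20.0, 64.0], [60.0, 87.0], [68.0, 90.0], [76.0, 95.0]] tilt 29.401653003457938
```

The tilt is now about 29.5°, with the low rim end 107.5 mm ahead of and 34.5 mm below the TCP. I'll lift, carry it over the carrier and turn it to match.

Call:
send_rows:
  targets:
    - [0.5,0,0,0.025,0]
    - [0.5,0,0,0.03,0]
    - [0.5,0,0,0.03,0]
    - [0.5,0,0,0.03,0]
    - [0.5,-0.01,0.025,0,0.04]

```text
time: 8.4
tool_pos: [0.5103, 0.1456, 0.2111]
tool_rot: [3.134, 0.0, 1.609]
contact_force: [1.0, 1.1, -2.2]
opening: 0.0655
grip_force: 40.0
```

Call:
send_rows:
  targets:
    - [0.5,-0.013,0.034,0,0.04]
    - [0.5,-0.013,0.034,0,0.04]
    - [0.5,-0.013,0.034,0,0.04]
    - [0.5,-0.013,0.034,0,0.04]
    - [0.5,-0.013,0.034,0,0.04]

```text
time: 8.9
tool_pos: [0.4414, 0.3181, 0.2067]
tool_rot: [-3.14, 0.0, 1.813]
contact_force: [0.5, 0.2, -0.9]
opening: 0.0657
grip_force: 40.0
```

Call:
send_rows:
  targets:
    - [0.5,-0.01,0.03,0,0.037]
    - [0.5,-0.006,0.014,0,0]
    - [0.5,0,0,0,0]
    - [0.5,0,0,0,0]

```text
time: 9.3
tool_pos: [0.4264, 0.3603, 0.2072]
tool_rot: [-3.141, 0.001, 1.849]
contact_force: [0.8, -0.2, -1.0]
opening: 0.0659
grip_force: 40.0
```

```bash
cat > p.py <<'E'
from h import *
a=np.radians(15.9); ex=np.array([np.cos(a),np.sin(a)]); ey=np.array([np.sin(a),-np.cos(a)]); C=np.array([.4408,.3129])
def car(p): p=np.atleast_2d(p); return np.c_[(p[:,:2]-C)@ex,(p[:,:2]-C)@ey,p[:,2]]*1000
if __name__=="__main__":
    s=observe(); print(s["time"],s["tool_pos"],s["tool_rot"],s["contact_force"],"carrier frame",car(s["tool_pos"]).round(1))
E
python3 p.py
```

```text
9.3 [0.42642893 0.36030356 0.20717221] [-3.14072551e+00  9.85342679e-04  1.84856525e+00] [ 0.81549637 -0.17335317 -1.01072261] carrier frame [[ -0.8 -49.5 207.2]]
```

Call:
send_rows:
  targets:
    - [0.5,0.0007,0,-0.02,0]
    - [0.5,0,0,-0.02,0]
    - [0.5,0,0,-0.015,0]
    - [0.5,0,0,-0.01,0]
    - [0.5,0,0,0,0]

```text
time: 9.8
tool_pos: [0.427, 0.3595, 0.1415]
tool_rot: [-3.139, 0.001, 1.847]
contact_force: [-0.6, -0.7, -0.5]
opening: 0.0653
grip_force: 40.0
```

```bash
python3 p.py; python3 - <<'E'
from p import *
a,P=shot("scene","s5.png"); Q=car(P.reshape(-1,3))
m=(abs(Q[:,0])<40)&(Q[:,1]>-20)&(Q[:,1]<95)&(Q[:,2]>76)&(Q[:,2]<170); 
# near-side rim (x<-24): envelope per y
for y in range(-20,90,6):
    k=m&(abs(Q[:,1]-y)<3); 
    if k.sum()>3: print(y,k.sum(),np.percentile(Q[k,2],[3,50,97]).round(),np.percentile(Q[k,0],[2,98]).round())
cv2.imwrite("pics/s5c.png",cv2.resize(a[90:230,110:250,::-1],None,fx=4,fy=4,interpolation=2))
E
```

```text
9.8 [0.42699578 0.3595492  0.14150361] [-3.13899313e+00  1.02607640e-03  1.84708538e+00] [-0.61245437 -0.66458256 -0.47136475] carrier frame [[ -0.5 -48.6 141.5]]
-20 38 [ 96. 128. 150.] [-33.  30.]
-14 80 [ 93. 126. 148.] [-33.  31.]
-8 82 [ 89. 119. 144.] [-33.  30.]
-2 75 [ 87. 114. 141.] [-34.  30.]
4 87 [ 82. 117. 137.] [-33.  31.]
10 75 [ 79. 111. 134.] [-33.  30.]
16 77 [ 77. 107. 131.] [-33.  30.]
22 69 [ 78. 109. 128.] [-33.  31.]
28 64 [ 76. 106. 124.] [-34.  30.]
34 50 [ 81. 105. 123.] [-34.  28.]
40 50 [ 88. 107. 119.] [-34.  32.]
46 39 [ 93. 105. 114.] [-33.  31.]
52 32 [ 90. 105. 111.] [-33.  31.]
58 55 [ 93. 105. 108.] [-30.  26.]
64 12 [103. 104. 106.] [-21.  19.]
70 29 [ 77. 104. 106.] [-27.  22.]
76 34 [100. 101. 104.] [-20.  22.]
82 113 [ 77.  92. 102.] [-20.  22.]
```

View pics/s5c.png

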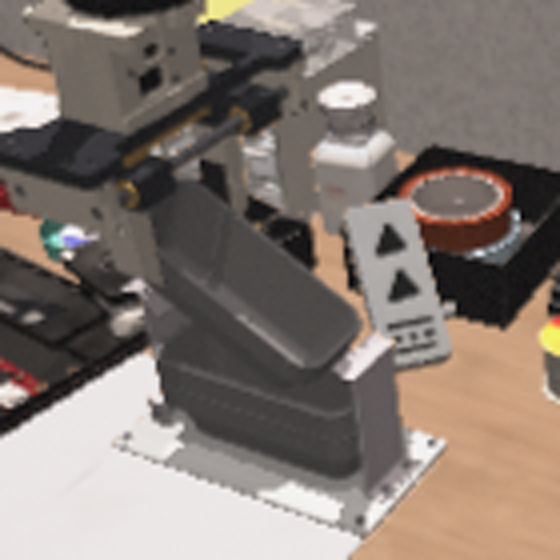

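The crop shows the tub tipped over the stack, its low rim end at about (350,340), just short of the keeper lip at (370,350). It's about 1 mm to the −x side. I'll lower it and then slide it under the lip.

Call:
send_rows:
  targets:
    - [0.5,0.001,0.0003,-0.0075,0]
    - [0.5,0,0,-0.007,0]
    - [0.5,0,0,0,0]

```text
time: 10.15
tool_pos: [0.429, 0.3616, 0.1295]
tool_rot: [3.139, -0.001, 1.849]
contact_force: [-0.4, -1.0, 6.2]
opening: 0.0658
grip_force: 40.0
```

Call:
send_rows:
  targets:
    - [0.5,0.0012,-0.0043,0,0]
    - [0.5,0.0012,-0.0043,0,0]
    - [0.5,0,0,0,0]
    - [0.5,0,0,0,0]

```text
time: 10.55
tool_pos: [0.4307, 0.3522, 0.1282]
tool_rot: [3.142, 0.001, 1.849]
contact_force: [0.7, -0.9, -0.1]
opening: 0.0657
grip_force: 40.0
```

```bash
python3 p.py
```

```text
10.55 [0.43068574 0.35223517 0.12824806] [3.14152801e+00 6.70412766e-04 1.84862492e+00] [ 0.7258933  -0.89309448 -0.14304529] carrier frame [[  1.  -40.6 128.2]]
```

Call:
send_rows:
  targets:
    - [0.5,0.0008,-0.004,-0.001,0]
    - [0.5,0,0,0,0]
    - [0.5,0,0,0,0]

```text
time: 10.85
tool_pos: [0.4316, 0.3486, 0.1276]
tool_rot: [3.141, 0.0, 1.849]
contact_force: [0.5, -0.2, 2.9]
opening: 0.0655
grip_force: 40.0
```

Call:
send_rows:
  targets:
    - [0.5,0.0006,-0.002,0,0]
    - [0.5,0,0,0,0]
    - [0.5,0,0,0,0]

```text
time: 11.15
tool_pos: [0.432, 0.3471, 0.1277]
tool_rot: [3.141, -0.001, 1.849]
contact_force: [-0.9, 3.5, 5.6]
opening: 0.0655
grip_force: 40.0
```

Call:
send_rows:
  targets:
    - [0.5,0.0005,-0.0015,0,0]
    - [0.5,0,0,0,0]
    - [0.5,0,0,0,0]

```text
time: 11.45
tool_pos: [0.4324, 0.3456, 0.1277]
tool_rot: [3.141, -0.001, 1.849]
contact_force: [-1.1, 2.8, 5.2]
opening: 0.0654
grip_force: 40.0
```

```bash
python3 p.py
```

```text
11.45 [0.43243656 0.3456433  0.12765276] [ 3.14083009e+00 -7.37463782e-04  1.84881427e+00] [-1.1173869   2.77108642  5.22061303] carrier frame [[  0.9 -33.8 127.7]]
```

Call:
send_rows:
  targets:
    - [0.5,0,0,0.0015,0]
    - [0.5,0,0,0,0]
    - [0.5,0,0,0,0]

```text
time: 11.75
tool_pos: [0.4322, 0.345, 0.1285]
tool_rot: [-3.141, 0.0, 1.849]
contact_force: [1.1, 1.1, 0.4]
opening: 0.0656
grip_force: 40.0
```

```bash
python3 p.py; python3 - <<'E'
from p import *
for c in("scene","top"):
    a,P=shot(c,c+"6.png"); Q=car(P.reshape(-1,3)); print(c)
    m=(abs(Q[:,0])<40)&(Q[:,2]>76)&(Q[:,2]<175)
    for y in list(range(-20,58,8))+list(range(58,84,2)):
        k=m&(abs(Q[:,1]-y)<(4 if y<58 else 1)); 
        if k.sum()>2: print(y,k.sum(),np.percentile(Q[k,2],[3,50,97]).round(),np.percentile(Q[k,0],[2,98]).round())
a=cv2.imread("pics/scene6.png"); cv2.imwrite("pics/s6c.png",cv2.resize(a[100:220,120:240],None,fx=5,fy=5,interpolation=2))
E
```

```text
11.75 [0.43222177 0.34497301 0.12845492] [-3.14089732e+00  2.77820255e-04  1.84874504e+00] [1.05921672 1.06604588 0.4187479 ] carrier frame [[  0.5 -33.2 128.5]]
scene
-20 164 [ 92. 137. 172.] [-39.  39.]
-12 108 [ 86. 118. 142.] [-32.  31.]
-4 102 [ 81. 113. 137.] [-32.  32.]
4 103 [ 79. 111. 134.] [-32.  31.]
12 91 [ 76. 108. 128.] [-32.  33.]
20 88 [ 78. 107. 124.] [-32.  32.]
28 81 [ 78. 104. 120.] [-32.  31.]
36 69 [ 77. 100. 115.] [-32.  33.]
44 65 [ 79.  98. 112.] [-32.  32.]
52 52 [ 84.  97. 106.] [-33.  32.]
58 10 [ 81.  95. 101.] [-33.  29.]
60 9 [ 81.  94. 101.] [-33.  31.]
62 8 [ 80.  94. 102.] [-33.  22.]
64 5 [87. 97. 99.] [-32.  33.]
66 7 [79. 89. 97.] [-31. -25.]
68 10 [ 78.  95. 103.] [-30.  27.]
70 19 [ 78.  95. 106.] [-30.  21.]
72 22 [ 80. 102. 105.] [-27.  19.]
74 26 [ 84. 101. 104.] [-24.  21.]
76 10 [ 81. 100. 102.] [-21.  18.]
78 10 [ 93. 101. 103.] [-18.  20.]
80 13 [ 89. 101. 102.] [-20.  21.]
82 34 [ 76.  95. 102.] [-20.  23.]
top
-20 29 [ 86.  91. 107.] [-27.  18.]
-12 62 [ 83.  92. 142.] [-30.  29.]
-4 66 [ 78.  88. 139.] [-33.  31.]
4 62 [ 77.  88. 134.] [-32.  31.]
12 38 [ 78. 111. 130.] [-32.  33.]
20 29 [ 79. 106. 127.] [-32.  32.]
28 28 [ 79. 108. 123.] [-32.  32.]
36 26 [ 83. 105. 117.] [-33.  32.]
44 24 [ 78. 105. 113.] [-31.  32.]
52 46 [ 77.  87. 108.] [-33.  32.]
58 16 [ 82.  85. 100.] [-31.  29.]
60 13 [ 81.  84. 100.] [-30.  31.]
62 14 [84. 90. 99.] [-29.  31.]
64 11 [ 88.  92. 100.] [-30.  31.]
66 10 [ 94. 106. 110.] [-21.  27.]
68 12 [ 94. 103. 109.] [-28.  22.]
70 12 [ 96. 104. 108.] [-19.  25.]
72 13 [ 85. 103. 108.] [-23.  26.]
74 10 [101. 104. 107.] [-18.  18.]
76 12 [101. 104. 105.] [-21.  20.]
78 8 [ 99. 102. 106.] [-15.  21.]
80 19 [ 77. 101. 106.] [-20.  19.]
```

View pics/s6c.png

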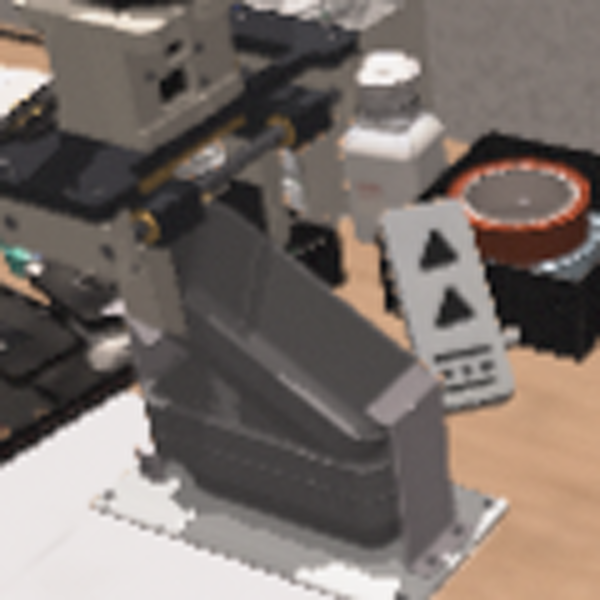

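The crop shows the tub's end hooked under the keeper lip at (390,420), laterally centred, with no jam. I'll push in a touch more, slacken the grip and let it down along the arc.

Call:
send_rows:
  targets:
    - [0.5,0.0004,-0.0016,-0.0008,0]
    - [0.5,0,0,0,0]
    - [0.5,0,0,0,0]

```text
time: 12.15
tool_pos: [0.4328, 0.3434, 0.1281]
tool_rot: [3.142, 0.0, 1.849]
contact_force: [-0.6, 1.3, 2.5]
opening: 0.0655
grip_force: 40.0
```

Call:
send_rows:
  targets:
    - [0.5,0,0,0,0]
    - [0.5,0,0,0,0]
    - [0.5,0,0,0,0]
  grip_force: 5

```text
time: 12.45
tool_pos: [0.4327, 0.3434, 0.1278]
tool_rot: [-3.141, 0.0, 1.849]
contact_force: [0.4, 0.6, -0.0]
opening: 0.0659
grip_force: 5.0
```

Call:
send_rows:
  targets:
    - [0.5,-0.0006,0.002,-0.005,0]
    - [0.5,-0.0006,0.002,-0.005,0]
    - [0.5,0,0,0,0]

```text
time: 12.75
tool_pos: [0.431, 0.3475, 0.1169]
tool_rot: [-3.14, 0.001, 1.849]
contact_force: [0.3, 0.4, -1.2]
opening: 0.0661
grip_force: 5.0
```

```bash
python3 p.py
```

```text
12.75 [0.43103427 0.34749019 0.11691116] [-3.13997962e+00  5.66905821e-04  1.84919434e+00] [ 0.26017084  0.37587884 -1.23082079] carrier frame [[ 1.000e-01 -3.590e+01  1.169e+02]]
```

Call:
send_rows:
  targets:
    - [0.5,-0.0004,0.0014,-0.0045,0]
    - [0.5,-0.0004,0.0014,-0.0045,0]
    - [0.5,-0.0003,0.001,-0.0045,0]
    - [0.5,0,0,0,0]

```text
time: 13.15
tool_pos: [0.4302, 0.3519, 0.104]
tool_rot: [-3.141, -0.001, 1.849]
contact_force: [0.2, 2.8, -0.1]
opening: 0.0661
grip_force: 5.0
```

Call:
send_rows:
  targets:
    - [0.5,-0.0003,0.001,-0.0045,0]
    - [0.5,-0.0002,0.0008,-0.0045,0]
    - [0.5,-0.0002,0.0006,-0.0035,0]
    - [0.5,0,0,0,0]

```text
time: 13.55
tool_pos: [0.43, 0.3534, 0.0918]
tool_rot: [3.141, 0.001, 1.849]
contact_force: [-0.3, -0.0, -0.5]
opening: 0.0656
grip_force: 5.0
```

```bash
python3 p.py; python3 - <<'E'
from p import *
for c in("scene","top"):
    a,P=shot(c,c+"7.png"); Q=car(P.reshape(-1,3)); print(c)
    m=(abs(Q[:,0])<40)&(Q[:,2]>76)&(Q[:,2]<175)
    for y in list(range(-12,72,8)):
        k=m&(abs(Q[:,1]-y)<4); 
        if k.sum()>2: print(y,k.sum(),np.percentile(Q[k,2],[3,50,97]).round(),np.percentile(Q[k,0],[2,98]).round())
E
```

```text
13.55 [0.42995586 0.35341584 0.09182602] [3.14143043e+00 9.09216429e-04 1.84910790e+00] [-0.33452076 -0.04269663 -0.48579238] carrier frame [[  0.7 -41.9  91.8]]
scene
-12 134 [ 80. 165. 175.] [-32.  36.]
-4 75 [ 78. 103. 173.] [-39.  39.]
4 56 [ 78.  96. 109.] [-32.  32.]
12 54 [ 77.  96. 107.] [-31.  31.]
20 50 [ 77.  95. 105.] [-33.  31.]
28 51 [ 77.  94. 103.] [-33.  32.]
36 43 [ 77.  91. 102.] [-32.  32.]
44 50 [ 80.  91. 100.] [-32.  33.]
52 38 [82. 91. 99.] [-33.  31.]
60 24 [79. 91. 99.] [-32.  30.]
68 49 [ 78.  96. 106.] [-32.  20.]
top
-12 27 [ 83. 110. 174.] [-32.  34.]
-4 27 [ 84. 107. 164.] [-36.  34.]
4 26 [ 78. 103. 114.] [-32.  32.]
12 24 [ 79. 102. 110.] [-32.  33.]
20 23 [ 78.  98. 107.] [-31.  33.]
28 21 [ 78.  99. 108.] [-31.  32.]
36 21 [ 81.  99. 107.] [-32.  33.]
44 19 [ 78.  97. 103.] [-31.  32.]
52 23 [ 77.  97. 103.] [-33.  33.]
60 31 [ 78.  87. 100.] [-31.  32.]
68 50 [ 83. 103. 108.] [-29.  31.]
```

The tub is hooked and resting at about 12° on the catch slope. I'll release it, lift clear, and press from above with the fingertips straddling both long rims.

Call:
send_rows:
  targets:
    - [0.75,0,0,0,0]
    - [0.85,0,0,0,0]
    - [0.9,0,0,0,0]
    - [0.9,0,0,0.02,0]
    - [0.9,0,0,0.025,0]

```text
time: 14.15
tool_pos: [0.4291, 0.3532, 0.1364]
tool_rot: [-3.139, 0.001, 1.849]
contact_force: [1.0, -0.8, -0.1]
opening: 0.0826
grip_force: 0.0
```

Call:
send_rows:
  targets:
    - [0.6,-0.0018,0.006,0,0]
    - [0.55,0,0,0,0]
    - [0.55,0,0,0,0]
    - [0.55,0,0,0,0]
    - [0.55,0,0,0,0]

```text
time: 14.65
tool_pos: [0.4277, 0.3595, 0.1362]
tool_rot: [-3.14, 0.001, 1.849]
contact_force: [-0.4, -0.3, -0.7]
opening: 0.0515
grip_force: 0.0
```

```bash
python3 p.py; python3 - <<'E'
from p import *
for c in("scene",):
    a,P=shot(c,c+"8.png"); Q=car(P.reshape(-1,3)); print(c)
    m=(abs(Q[:,0])<40)&(Q[:,2]>76)&(Q[:,2]<124)
    for y in list(range(-60,72,8)):
        k=m&(abs(Q[:,1]-y)<4); 
        if k.sum()>2: print(y,k.sum(),np.percentile(Q[k,2],[3,50,97]).round(),np.percentile(Q[k,0],[2,98]).round())
    cv2.imwrite("pics/s8c.png",cv2.resize(a[100:220,120:240,::-1],None,fx=5,fy=5,interpolation=2))
E
```

```text
14.65 [0.42765772 0.35946257 0.13621408] [-3.14015377e+00  5.15593733e-04  1.84874144e+00] [-0.36541339 -0.3496289  -0.67261224] carrier frame [[ 1.000e-01 -4.840e+01  1.362e+02]]
scene
-60 125 [ 80. 104. 122.] [-31.  30.]
-52 71 [ 78. 104. 120.] [-32.  30.]
-44 70 [ 77. 103. 119.] [-32.  31.]
-36 62 [ 78. 101. 117.] [-32.  32.]
-28 66 [ 77. 100. 115.] [-32.  31.]
-20 63 [ 77.  99. 113.] [-33.  32.]
-12 59 [ 76.  97. 112.] [-32.  31.]
-4 60 [ 77.  98. 111.] [-32.  31.]
4 59 [ 77.  95. 108.] [-33.  31.]
12 52 [ 79.  97. 107.] [-32.  32.]
20 49 [ 79.  93. 106.] [-32.  32.]
28 54 [ 77.  92. 103.] [-32.  31.]
36 41 [ 80.  94. 102.] [-32.  31.]
44 51 [ 77.  91. 100.] [-32.  32.]
52 37 [81. 93. 98.] [-33.  32.]
60 27 [78. 91. 98.] [-33.  32.]
68 48 [ 78.  96. 105.] [-31.  21.]
```

View pics/s8c.png

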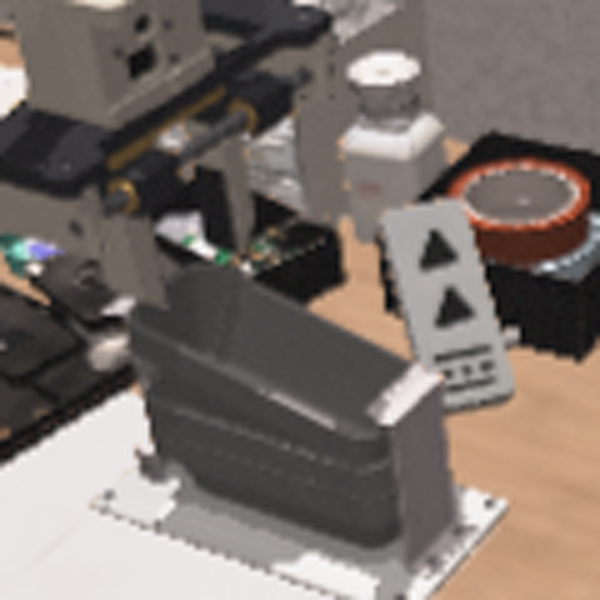

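The crop shows the tub hooked under the lip at (390,410) and resting on the catch, with the fingertips above both rims. Now I press down in small steps.

Call:
send_rows:
  targets:
    - [0.55,0,0,-0.008,0]
    - [0.55,0,0,-0.006,0]
    - [0.55,0,0,-0.004,0]
    - [0.55,0,0,-0.003,0]
    - [0.55,0,0,0,0]

```text
time: 15.2
tool_pos: [0.4283, 0.3595, 0.116]
tool_rot: [3.141, 0.001, 1.849]
contact_force: [0.5, -2.1, 3.6]
opening: 0.0504
grip_force: 1.8
```

Call:
send_rows:
  targets:
    - [0.55,0,0,-0.003,0]
    - [0.55,0,0,-0.003,0]
    - [0.55,0,0,-0.003,0]
    - [0.55,0,0,0,0]

```text
time: 15.6
tool_pos: [0.4276, 0.3596, 0.1062]
tool_rot: [-3.14, 0.0, 1.849]
contact_force: [0.0, -0.3, 0.2]
opening: 0.0504
grip_force: 0.0
```

Call:
send_rows:
  targets:
    - [0.55,0,0,-0.003,0]
    - [0.55,0,0,-0.003,0]
    - [0.55,0,0,0,0]

```text
time: 15.9
tool_pos: [0.4277, 0.3596, 0.1004]
tool_rot: [-3.141, 0.0, 1.849]
contact_force: [0.0, 0.3, 0.5]
opening: 0.0505
grip_force: 0.0
```

```bash
python3 p.py; python3 - <<'E'
from p import *
for c in("scene",):
    a,P=shot(c,c+"9.png"); Q=car(P.reshape(-1,3)); print(c)
    m=(abs(Q[:,0])<40)&(Q[:,2]>70)&(Q[:,2]<124)
    for y in list(range(-92,92,8)):
        k=m&(abs(Q[:,1]-y)<4); 
        if k.sum()>2: print(y,k.sum(),np.percentile(Q[k,2],[3,50,97]).round(),np.percentile(Q[k,0],[2,98]).round())
E
```

```text
15.9 [0.42774373 0.35964726 0.10044076] [-3.14079496e+00  2.84417243e-04  1.84880898e+00] [0.01338566 0.34109288 0.52327963] carrier frame [[  0.3 -48.5 100.4]]
scene
-84 3 [ 73.  81. 108.] [-14.  17.]
-76 11 [ 79. 100. 107.] [-17.  18.]
-68 25 [ 73.  98. 102.] [-26.  27.]
-60 108 [71. 86. 98.] [-31.  29.]
-52 76 [ 73.  91. 121.] [-38.  30.]
-44 71 [ 71.  90. 121.] [-33.  30.]
-36 115 [ 73. 105. 123.] [-39.  38.]
-28 58 [71. 87. 99.] [-32.  31.]
-20 55 [71. 86. 98.] [-33.  33.]
-12 50 [72. 86. 98.] [-33.  32.]
-4 51 [72. 86. 97.] [-32.  31.]
4 50 [70. 83. 97.] [-32.  31.]
12 59 [71. 86. 97.] [-32.  32.]
20 48 [71. 83. 97.] [-32.  31.]
28 53 [71. 86. 96.] [-32.  32.]
36 54 [72. 84. 95.] [-33.  33.]
44 45 [72. 85. 95.] [-33.  33.]
52 40 [72. 89. 95.] [-32.  34.]
60 27 [72. 85. 94.] [-33.  32.]
68 48 [ 73.  92. 106.] [-32.  23.]
76 88 [ 72. 100. 104.] [-29.  21.]
84 135 [ 71.  89. 101.] [-20.  22.]
```

The tub has followed the fingers down and is now tilted only about 2.5°. It needs pressing the rest of the way.

Call:
send_rows:
  targets:
    - [0.55,0,0,-0.002,0]
    - [0.55,0,0,-0.002,0]
    - [0.55,0,0,0,0]

```text
time: 16.25
tool_pos: [0.4278, 0.3596, 0.0967]
tool_rot: [-3.141, 0.0, 1.849]
contact_force: [-0.1, 0.4, -0.8]
opening: 0.0505
grip_force: 0.0
```

Call:
send_rows:
  targets:
    - [0.55,0,0,-0.0015,0]
    - [0.55,0,0,0,0]
    - [0.55,0,0,0,0]

```text
time: 16.55
tool_pos: [0.428, 0.3598, 0.0955]
tool_rot: [3.142, 0.0, 1.849]
contact_force: [0.6, -0.2, -0.8]
opening: 0.0502
grip_force: 0.0
```

Call:
send_rows:
  targets:
    - [0.55,0,0,-0.0015,0]
    - [0.55,0,0,0,0]
    - [0.55,0,0,0,0]

```text
time: 16.85
tool_pos: [0.4282, 0.3599, 0.0944]
tool_rot: [3.141, -0.0, 1.849]
contact_force: [-0.6, -0.8, 3.9]
opening: 0.0508
grip_force: 1.9
```

Call:
send_rows:
  targets:
    - [0.55,0,0,-0.001,0]
    - [0.55,0,0,0,0]
    - [0.55,0,0,0,0]

```text
time: 17.15
tool_pos: [0.4282, 0.3599, 0.0943]
tool_rot: [3.14, -0.0, 1.849]
contact_force: [-1.5, -1.7, 11.1]
opening: 0.0506
grip_force: 5.3
```

Call:
send_rows:
  targets:
    - [0.55,0,0,-0.001,0]
    - [0.55,0,0,0,0]
    - [0.55,0,0,0,0]

```text
time: 17.45
tool_pos: [0.4283, 0.3599, 0.0941]
tool_rot: [3.14, -0.0, 1.849]
contact_force: [-4.3, -3.7, 17.4]
opening: 0.0506
grip_force: 8.5
```

Call:
send_rows:
  targets:
    - [0.55,0,0,-0.001,0]
    - [0.55,0,0,0,0]
    - [0.55,0,0,0,0]

```text
time: 17.75
tool_pos: [0.4283, 0.36, 0.094]
tool_rot: [3.139, -0.001, 1.849]
contact_force: [-6.1, -4.2, 22.9]
opening: 0.0505
grip_force: 11.7
```

Call:
send_rows:
  targets:
    - [0.55,0,0,0.01,0]
    - [0.55,0,0,0.03,0]
    - [0.55,0,0,0.04,0]
    - [0.55,0,0,0.04,0]
    - [0.55,0,0,0,0]

```text
time: 18.25
tool_pos: [0.4303, 0.3614, 0.2167]
tool_rot: [3.131, -0.003, 1.849]
contact_force: [0.4, 0.3, 0.3]
opening: 0.0507
grip_force: 0.0
```

```bash
python3 p.py; python3 - <<'E'
from p import *
for c in("scene","top"):
    a,P=shot(c,c+"10.png"); Q=car(P.reshape(-1,3)); print(c)
    e=[]
    for y in list(range(-90,92,6)):
        k=(abs(Q[:,0])<36)&(Q[:,2]>70)&(Q[:,2]<124)&(abs(Q[:,1]-y)<3)
        if k.sum()>2: r=np.percentile(Q[k,2],[50,97]).round(1); print(y,r,end=";"); e+=[(y,r[1])] if abs(y)<58 else []
    e=np.array(e); print("\ntilt rad",np.polyfit(e[:,0],e[:,1],1))
    k=(Q[:,2]>88)&(Q[:,2]<98)&(abs(Q[:,1])<62)&(abs(Q[:,0])<45); print("x",np.percentile(Q[k,0],[2,98]))
a=cv2.imread("pics/scene10.png"); cv2.imwrite("pics/s10c.png",cv2.resize(a[130:220,130:230],None,fx=6,fy=6,interpolation=2))
E
```

```text
18.25 [0.43034451 0.36136169 0.21672645] [ 3.13117393e+00 -3.06795731e-03  1.84889918e+00] [0.41578997 0.2725724  0.33822952] carrier frame [[  3.2 -49.5 216.7]]
scene
-90 [111.4 112. ];-84 [112.5 113.5];-78 [107.7 113.7];-72 [103.5 109.7];-66 [ 92.2 102. ];-60 [80.2 93.1];-54 [82.3 93. ];-48 [82.  92.9];-42 [86.2 94.1];-36 [82.4 93.3];-30 [84.1 93.4];-24 [82.3 92.9];-18 [81.4 92.3];-12 [84.7 94.6];-6 [85.  93.6];0 [83.1 93.3];6 [83.5 94. ];12 [82.3 92.7];18 [85.2 93.3];24 [83.5 92.8];30 [81.9 93.7];36 [82.5 93.3];42 [83.9 93. ];48 [86. 94.];54 [87.  93.1];60 [86.8 93.6];66 [ 86.3 103.8];72 [101.7 105.1];78 [ 94.2 102.3];84 [ 87.6 101.3];
tilt rad [7.89473684e-04 9.33315789e+01]
x [-31.78149007  34.11064619]
top
-60 [74.  90.6];-54 [85.6 94.1];-48 [91.3 97.2];-42 [88.9 98.8];-36 [91.4 98.5];-30 [90.5 97.9];-24 [88.3 99.1];-18 [92.6 97. ];-12 [89.9 97.9];-6 [91.7 96.8];0 [88.8 99.4];6 [91.6 97.9];12 [91.3 98.8];18 [92.1 97.2];24 [88.  99.6];30 [90.7 97.7];36 [88.3 96.5];42 [92.6 96.8];48 [86.4 97.7];54 [91.9 96.9];60 [90.8 98.2];66 [103.2 108.3];72 [102.6 108.1];78 [101.6 106.5];
tilt rad [2.25146199e-03 9.76736842e+01]
x [-32.04287601  33.8329243 ]
```

View pics/s10c.png

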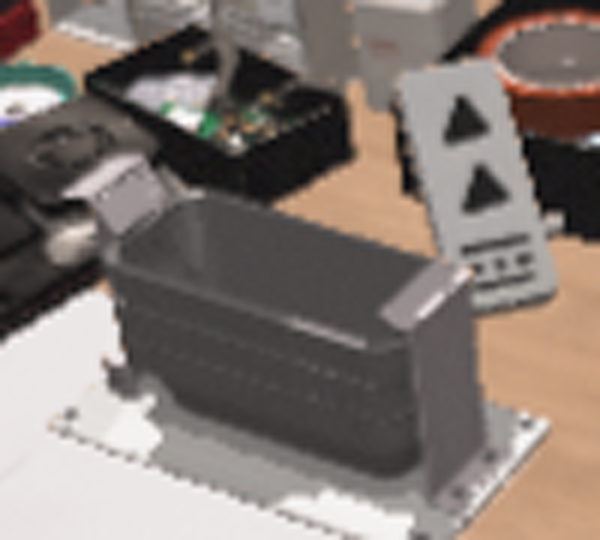

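The crop shows the tub level (0.001 rad), its rim at about 93 mm, the catch hooked over it at (135,200) and the lip over the far end at (425,295). The gripper is well clear, so I'll hand in.

```bash
python3 -c "
from cell import *
print(hand_in())"
```

```text
the job is handed in; nothing more can be done
None
```

The tub is back in the carrier, level and hooked under the keeper lip with the catch over its rim; I handed the job in at about 18 s of the 45 s allowed, but `hand_in()` returned no verdict.

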